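# Pin and hold shut the sample case at the litter audit

### The arm

A 7-joint arm with a two-finger parallel gripper is mounted at the origin on the work surface. World frame = base frame: x ahead of the robot, y to its left, z up, the work surface at z = 0. Lengths are in m, angles in rad, forces in N, time in s.
With the tool pointing down it reaches from about 0.4 to 0.85 m from the base axis. Payload 4.5 kg.
Tool frame: the origin (TCP) lies on the centre line of the jaws, within the pads' length; the fingertips stand 17 mm ahead of it and the grasp point (between the pads) lies 2 mm behind it; z points along the fingers, y is the direction in which the jaws open and shut (so a half turn about z gives the same grasp; the last joint's range is limited). The gripper opens to 85 mm and grips with 20 to 120 N. Pads are 22 mm wide; open, the fingers measure 114 mm over their backs; the gripper's body (76 mm by 85 mm) begins 54 mm behind the grasp point. The pads swing forward as they close: fully open they stand 13 mm farther back than shut.
Start: joints at [-1.123, 0.689, -0.195, 1.565, 0.157, 0.902, -0.215], TCP at [0.251, 0.572, 0.218] pointing down, gripper open.
Joint ranges: [-3.01, 3.01], [-0.46, 2.08], [-1.47, 1.51], [0.13, 2.56], [-1, 4.14], [0.04, 2.09], [-2.66, 2.66]. Speed limits (rad/s): [2.57, 2.57, 3.14, 3.14, 3.14, 3.14, 3.14].

### API

Orientations are given as a unit quaternion [x, y, z, w].
In Python, from cell import arm, eyes gives the robot as it stands. The module is installed in compiled form; this text tells all that it offers.
- The arm moves only by the tool step_arm, never from a script. Its argument "targets" is a list of rows, each an object of numbers: "dx", "dy", "dz": the shift along the tool's x, y, z in m; "spin": the turn about the tool's z in degrees; "jaw": the opening, from 0 (shut) to 1 (fully open). A call has 1 to 20 rows; each row shifts and turns the pose as measured when the row begins, along the tool's axes as they then stand; what a row does not reach is not made up. A row lasts 1/8 s, in which the tool goes at most 62.5 mm and 10.7 degrees, less where a joint would pass 70% of its speed; a pose out of reach is approached as far as the arm can. A call is refused whole if a number of a shift passes 0.0625 or a number of a turn 10.7, either way. A call with a gripper value outside its range is refused whole. The fingers move at their own pace and stop on an object; "newtons" is the grip in N (left out, the last holds). Time passes only in rows, so rows that do not move let the fingers close. It gives the time, the measured TCP pose, the force and the opening at its end, in the units of the state.
- arm.get_obs(): the state, without advancing time (a new reading comes with each control period).
- eyes.camera(name): name is "side" or "top"; returns a dict with "color" (480x640x3 uint8, red, green, blue), "z_map" (480x640 float32, m along the optical axis (not along the pixel's ray), 0 where there is no reading), "fx", "fy", "cx", "cy" (pixels), "T" (4x4, takes a point from camera to world coordinates). Camera axes: x right, y down, z forward; pixel columns grow to the right and rows downward; lengths in m; the calibration is good to about 2 mm. A picture is of the moment at which its call begins.
- arm.finish_job(): hands the job in, once; it reports no verdict.
The state is a dict: "time": time; "joints": joint angles; "qvel": joint speeds; "effort": joint torques, N m; "ee_pos": TCP position; "tool_rot": TCP orientation; "contact_force": force on the tool from outside, world axes, zero at the start; "wrist_torque": the same for the moment, N m; "width": opening from 0.0 (shut) to 1.0 (fully open).
Only numpy, scipy, OpenCV 4.12 (cv2) and the standard library are available. Lean on these libraries where they do the work, as an engineer would, in place of code of your own. Each camera call takes 0.05 s, during which the arm holds its last target. There are 200 camera calls.

### The job

Swing the lid of the red sample case down until it stays nearly shut, then take the yellow-knobbed pin out of its wooden stand and push it straight down through the hole in the lid's blue tab and the hole in the case below, until its collar bears on the tab and the lid is fully shut on its springy seal. Finish still holding on, pressing down on the pin so the lid stays shut (someone else will do up the clasp): do not let go. Be gentle, the finds inside are fragile: never load the lid with more than 40 N; and leave the jar, bottle and mug where they are.

Things in the scene. Friction and masses are not known exactly. Their poses are not given: they have to be found in the camera images.
- case: Lower half of the sample case: open red box fixed to the table, 170 (x) x 150 (y) x 60 mm high, origin at the centre of its underside on the table, z up. Its lid is hinged along the +x edge. On the middle of its -x face, a red block (44 x 50 x 22 mm, underside 38 mm and top 60 mm above the table) carries a vertical through hole, 15 mm diameter, at x = -107 mm, y = 0; free space below it down to the table.
- case_hole (a point): Centre of the mouth of the hole in the case's red block, 60 mm above the table; case axes.
- lid (a joint): Lid angle in rad: 0 = fully shut (level), grows as its -x edge rises. The stiff sprung hinge stays where it is left between about 0.12 and 0.85; pushed lower and let go, it rises back to about 0.11 (tab some 21 mm up) by its seal, a little less with the pin lying on it. Pushing it down takes 6 to 10 N near the tab; at 0 a slightly soft stop.
- lid_hinge (a point): Point on the hinge axis at mid-width, 85 mm in +x from the case's centre and 66 mm above the table. Turns with the lid: its y is the hinge axis, its -x runs along the lid to the tab, its z is normal to the lid. The white lid is 8 mm thick (+-4 mm in its z), 150 mm wide, from 6 to 170 mm from the axis, then the blue tab, 50 mm wide, from 170 to 214 mm.
- lid_hole (a point): Centre, on the lid's upper face, of the through hole (17 mm diameter) in the blue tab, 192 mm from the hinge axis; lid axes. Above the case's hole when shut, the upper face then 70 mm above the table.
- stand: Wooden block 60 x 60 x 50 mm high, fixed to the table, origin at the centre of its underside; the pin stands in the 15.5 mm hole in its middle, collar on the block's top. Left or right of the case.
- pin_knob (a point): Centre of the grip on the pin's yellow square knob (18 x 18 mm, 40 mm high, sides along its x and y; the knob's top lies 18 mm above this point, the collar's top 22 mm below it). z points up along the pin. The pin weighs about 35 g and is loose in its stand.
- pin_tip (a point): Tip (lower end) of the pin, 73 mm below point pin_knob. Steel shank 12 mm diameter with a tapered foot, 45 mm long; above it a yellow collar 28 mm diameter, 6 mm thick, then the knob.
- jar: Amber glass jar, 60 mm diameter, 90 mm high, loose; origin at its underside. It stands on the other side from the pin's stand. Leave alone.
- bottle: Green glass bottle, 62 mm diameter, 190 mm high, loose; origin at its underside. Leave alone.
- mug: White mug, 80 mm diameter, 90 mm high, loose; origin at its underside. Leave alone.
There are look-alikes about, which are no part of the job. Leave any green or turquoise look-alike of the part that bears pin_knob alone.

How it is judged:
On the way, in this order (a step that is already met when the one before it is completed fails the run):
1. the lid is swung down nearly shut (below 0.16 rad) while the pin is not yet in (value of joint lid below 0.16 rad and distance between pin_tip and case_hole above 0.05 m), for 0.2 s.
2. the pin is through both holes: tip below the case's block, on the hole's axis (z of pin_tip in the frame of case below 0.036 m and horizontal distance between pin_tip and case_hole below 0.005 m and angle between pin_knob's own z axis and vertical below 0.2 rad), for 0.1 s.
At the end, for the whole second after the job is handed in: The lid is shut (below 0.02 rad), the pin is upright (within 0.1 rad) in both holes with its tip within 4 mm of the hole's axis and at most 31 mm above the table (collar on the tab), the gripper still bears on the pin and the pin presses on the lid with more than 1.5 N (value of joint lid below 0.02 rad and z of pin_tip in the frame of case below 0.031 m and horizontal distance between pin_tip and case_hole below 0.004 m and angle between pin_knob's own z axis and vertical below 0.1 rad and contact force between pin and lid above 1.5 N and contact force between the fingers and pin above 1 N); the arm keeps its last pose, push and grip.
It fails at once if the lid is loaded with more than 40 N (contact force between lid and anything else above 40 N).
It fails at once if the jar is moved more than 30 mm (distance of jar from where it was at the start of the episode above 0.03 m).
It fails at once if the bottle is moved more than 30 mm (distance of bottle from where it was at the start of the episode above 0.03 m).
It fails at once if the mug is moved more than 30 mm (distance of mug from where it was at the start of the episode above 0.03 m).
It also fails if it takes over 72 s, if anything falls off the work surface, if the arm or the gripper's body presses on something with over 40 N, if the wrist force passes 120 N, or if a joint passes its speed limit or range.

## Working session

There is one attempt and no reset: what is moved stays moved. The work goes in short steps, Python scripts to look and compute and a tool call to move; the robot and the scene stay as the last step left them, time stands still between calls to the robot, and variables do not carry over. Pictures are saved under pics/ and viewed, about 8 in all and at most 12, crops included, and the job is handed in when it is done.

Besides the shell and the picture viewer there is one more tool, called as name(argument=value, ...), one argument or row to a line, values as JSON. step_arm: Moves the arm, as the interface text tells. Its arguments: {"type":"object","properties":{"targets":{"type":"array","items":{"type":"object","properties":{"dx":{"type":"number"},"dy":{"type":"number"},"dz":{"type":"number"},"spin":{"type":"number"},"jaw":{"type":"number"}}}},"newtons":{"type":"number"}},"required":["targets"]}

```bash
mkdir -p pics; cat > h.py <<'E'
import numpy as np, cv2
from cell import arm, eyes
def cam(n):
    c=eyes.camera(n); c['T']=np.array(c['T']); return c
def pts(c):
    z=c['z_map']; v,u=np.mgrid[:480,:640]
    P=np.stack([(u-c['cx'])/c['fx']*z,(v-c['cy'])/c['fy']*z,z],-1)
    return P@c['T'][:3,:3].T+c['T'][:3,3]
def ray(c,u,v,h):
    d=c['T'][:3,:3]@np.array([(u-c['cx'])/c['fx'],(v-c['cy'])/c['fy'],1]); o=c['T'][:3,3]
    return o+d*(h-o[2])/d[2]
def proj(c,p):
    q=c['T'][:3,:3].T@(np.array(p)-c['T'][:3,3]); return c['cx']+c['fx']*q[0]/q[2], c['cy']+c['fy']*q[1]/q[2]
def save(c,n): cv2.imwrite(f'pics/{n}.png',c['color'][:,:,::-1])
E
python3 - <<'E'
from h import *
for n in ['top','side']:
    c=cam(n); save(c,n+'0'); print(n,c['fx'],c['T'].round(3).tolist())
o=arm.get_obs(); print(o['time'],o['ee_pos'],o['tool_rot'],o['width'],o['contact_force'])
E
```

```text
top 471.9987761586551 [[0.012, -0.993, 0.114, 0.511], [-1.0, -0.012, 0.001, -0.024], [0.001, -0.114, -0.993, 0.937], [0.0, 0.0, 0.0, 1.0]]
side 454.39865262976156 [[0.896, -0.251, 0.367, 0.221], [-0.444, -0.468, 0.764, -0.726], [-0.021, -0.847, -0.531, 0.585], [0.0, 0.0, 0.0, 1.0]]
0.1 [0.25110186 0.57164971 0.21723889] [ 2.05403039e-01  9.78677090e-01 -8.55701997e-04 -1.10782968e-04] 1.003676488089411 [-0.11049126 -0.39271903  0.06277331]
```

View pics/top0.png

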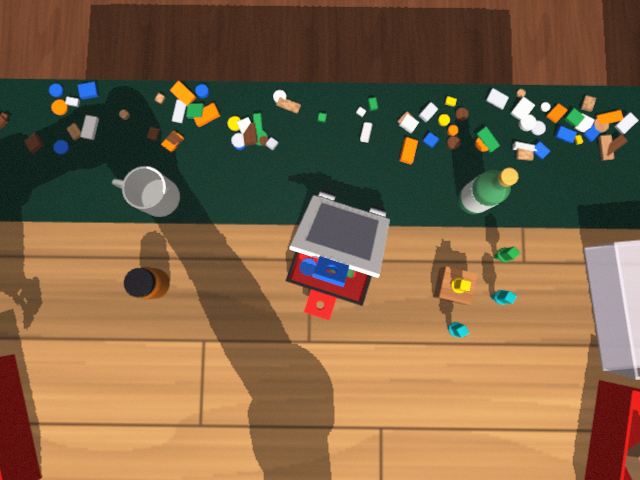

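View pics/side0.png

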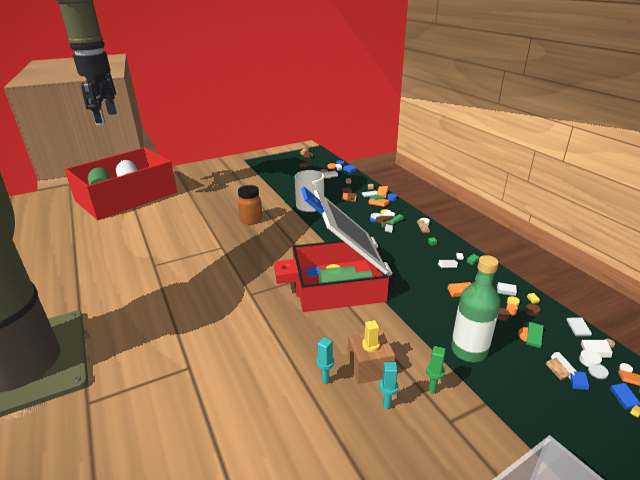

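The top view shows the case at about (335,260) px with the red block's hole at (320,304), and the yellow pin in its stand at (461,286). Turquoise and green look-alikes are at (459,330), (505,297) and (508,255); the jar, mug and bottle are clear of the case. The side view shows the lid open about 0.8 rad. Next I'll measure these.

```bash
python3 - <<'E'
from h import *
c=cam('top'); P=pts(c); hsv=cv2.cvtColor(c['color'],cv2.COLOR_RGB2HSV); H,S,V=cv2.split(hsv)
u0=np.arange(640)[None];v0=np.arange(480)[:,None]
def box(a,b,d,e): return (u0>=a)&(u0<b)&(v0>=d)&(v0<e)
def rep(n,m):
    p=P[m]; print(n,m.sum(),'mean',p.mean(0).round(4),'max z',p[:,2].max().round(4),'min',p.min(0).round(3),'max',p.max(0).round(3))
red=((H<8)|(H>172))&(S>150)&(V>90)
blk=red&box(295,345,285,325)&(abs(P[...,2]-.06)<.006); rep('block',blk)
xy=P[blk][:,:2].astype(np.float32); print('blk rect',cv2.minAreaRect(xy))
hole=box(312,330,296,312)&~(red)&True
print('hole px',np.argwhere(box(312,330,296,312)&((V<150)|(S<150)|~red)).mean(0), hole.sum())
red2=red&box(280,380,240,325)
print('case rim z', np.percentile(P[red2][:,2],[5,50,95]))
yel=(H>22)&(H<34)&(S>150)&(V>120)&box(440,490,265,310); rep('yel',yel)
zt=np.percentile(P[yel][:,2],95); k=yel&(P[...,2]>zt-.006); rep('knobtop',k); print(cv2.minAreaRect(P[k][:,:2].astype(np.float32)))
print('px rect', cv2.minAreaRect(np.argwhere(k)[:,::-1].astype(np.float32)))
wood=box(430,485,262,310)&(abs(P[...,2]-.05)<.005); rep('stand',wood); print(cv2.minAreaRect(P[wood][:,:2].astype(np.float32)))
blue=(H>100)&(H<125)&(S>150)&box(295,360,250,290)&(P[...,2]>.12); rep('tab',blue)
lid=box(285,395,190,280)&(S<60)&(P[...,2]>.06)&(P[...,2]<.3); rep('lid',lid)
q=P[lid|blue]; n=np.linalg.svd(q-q.mean(0),full_matrices=False)[2][2]; n*=np.sign(n[2]); print('n',n,'ang',np.arccos(n[2]),'yaw',np.arctan2(n[1],n[0]), np.arctan2(-n[1],-n[0]))
for nm,(a,b,d,e) in dict(t1=(445,472,320,340),t2=(490,520,285,310),g=(495,522,242,265),jar=(120,172,262,302),bottle=(455,525,165,215)).items():
    m=box(a,b,d,e)&(P[...,2]>.03); rep(nm,m)
E
```

```text
block 608 mean [ 0.4929 -0.0209  0.0583] max z 0.0634 min [ 0.466 -0.05   0.054] max [0.523 0.009 0.063]
blk rect ((0.49508363008499146, -0.021798035129904747), (0.04965026304125786, 0.05003710091114044), 73.10035705566406)
hole px [304.57446809 319.68085106] 47
case rim z [0.0018743  0.00595168 0.06019388]
yel 216 mean [ 0.5303 -0.2749  0.077 ] max z 0.0967 min [ 0.519 -0.287  0.049] max [ 0.543 -0.265  0.097]
knobtop 99 mean [ 0.5309 -0.2782  0.0937] max z 0.0967 min [ 0.522 -0.287  0.09 ] max [ 0.54  -0.269  0.097]
((0.5309091806411743, -0.2780933082103729), (0.01747480407357216, 0.01739201880991459), 79.88069915771484)
px rect ((464.90386962890625, 284.98077392578125), (10.001923561096191, 9.805807113647461), 11.309932708740234)
stand 850 mean [ 0.5308 -0.2773  0.0486] max z 0.0549 min [ 0.497 -0.315  0.045] max [ 0.567 -0.242  0.055]
((0.531046450138092, -0.27927038073539734), (0.061811771243810654, 0.06025025248527527), 76.20819854736328)
tab 643 mean [ 0.5473 -0.0369  0.2082] max z 0.9366 min [ 0.511 -0.063  0.186] max [ 0.571 -0.01   0.937]
lid 5271 mean [ 0.6146 -0.0581  0.1354] max z 0.1926 min [ 0.539 -0.147  0.06 ] max [0.703 0.041 0.193]
n [ 0.69945984 -0.18860629  0.68933563] ang 0.810224759009533 yaw -0.26338151305949126 2.878211140530302
t1 244 mean [ 0.4515 -0.2674  0.0833] max z 0.9366 min [ 0.436 -0.285  0.043] max [ 0.511 -0.024  0.937]
t2 269 mean [ 0.5104 -0.3489  0.0909] max z 0.9366 min [ 0.497 -0.371  0.042] max [ 0.523 -0.024  0.937]
g 260 mean [ 0.5886 -0.3632  0.0746] max z 0.9366 min [ 0.511 -0.38   0.041] max [ 0.603 -0.024  0.937]
jar 1085 mean [0.5283 0.2946 0.0853] max z 0.9366 min [ 0.501 -0.024  0.03 ] max [0.559 0.331 0.937]
bottle 1654 mean [ 0.6962 -0.3121  0.129 ] max z 0.9366 min [ 0.511 -0.355  0.03 ] max [ 0.735 -0.024  0.937]
```

```bash
python3 - <<'E'
from h import *
u0=np.arange(640)[None];v0=np.arange(480)[:,None]
def box(a,b,d,e): return (u0>=a)&(u0<b)&(v0>=d)&(v0<e)
c=cam('top'); P=pts(c); ok=c['z_map']>0
print('hole top',ray(c,319.7,304.6,.06))
H,S,V=cv2.split(cv2.cvtColor(c['color'],cv2.COLOR_RGB2HSV))
m=ok&box(285,395,190,280)&(S<60)&(P[...,2]>.075)&(P[...,2]<.25)
q=P[m]
for _ in range(3):
    mu=q.mean(0); n=np.linalg.svd(q-mu,full_matrices=False)[2][2]; n*=np.sign(n[2]); q=q[abs((q-mu)@n)<.003]
yaw=np.arctan2(n[1],n[0]); print('lid ang',np.arccos(n[2]),'yaw deg',np.degrees(yaw),len(q))
s=cam('side'); H,S,V=cv2.split(cv2.cvtColor(s['color'],cv2.COLOR_RGB2HSV)); Q=pts(s)
y=(H>22)&(H<34)&(S>150)&(V>100)&box(355,390,315,355)&(s['z_map']>0)
print('yellow side px',np.argwhere(y)[:,::-1].min(0),np.argwhere(y)[:,::-1].max(0),Q[y].mean(0),Q[y].max(0))
b=((H<8)|(H>172))&(S>150)&box(268,302,255,290)&(abs(Q[...,2]-.06)<.004); print('blk side',cv2.minAreaRect(Q[b][:,:2].astype(np.float32)))
for yw in (yaw,):
    ex=np.array([np.cos(yw),np.sin(yw)]); ey=np.array([-ex[1],ex[0]])
    hole=ray(c,319.7,304.6,.06)[:2]
    d=q[:,:2]-hole; print('lid along', (d@ex).min(),(d@ex).max(),'across',(d@ey).min(),(d@ey).max())
    # predicted points: hinge=hole+192ex
    print('hinge',hole+.192*ex)
E
```

```text
hole top [ 0.4924526  -0.02014234  0.06      ]
lid ang 0.7945634983766813 yaw deg -17.186003540286432 4839
yellow side px [363 320] [378 350] [ 0.52703773 -0.2819067   0.0756506 ] [ 0.54288994 -0.26571176  0.1000098 ]
blk side ((0.49073266983032227, -0.03362073004245758), (0.1095009595155716, 0.0500786118209362), 73.21226501464844)
lid along 0.07267779373273374 0.18805433207620012 across -0.07504480794802766 0.07418499952696647
hinge [ 0.67587991 -0.07687348]
```

step_arm(
  targets=[
    {"dz": -0.03,"spin": -6.7,"jaw": 0},
    {"dz": -0.025},
    {"dx": -0.04,"dy": -0.04},
    {"dx": -0.04,"dy": -0.04},
    {"dx": -0.04,"dy": -0.04},
    {"dx": -0.04,"dy": -0.04},
    {"dx": -0.04,"dy": -0.04},
    {"dx": -0.04,"dy": -0.04},
    {"dx": -0.04,"dy": -0.04},
    {"dx": -0.04,"dy": -0.04},
    {"dx": -0.04,"dy": -0.04},
    {"dx": -0.04,"dy": -0.04},
  ],
  newtons=60,
)

```text
invalid input
```

step_arm(
  targets=[
    {"dx": 0,"dy": 0,"dz": -0.03,"spin": -6.7,"jaw": 0},
    {"dx": 0,"dy": 0,"dz": -0.02,"spin": 0,"jaw": 0},
  ],
  newtons=60,
)

```text
time: 0.5
ee_pos: [0.2507, 0.5705, 0.2665]
tool_rot: [0.146, 0.989, -0.003, -0.001]
contact_force: [-0.2, -0.2, -0.6]
width: 0.605
```

step_arm(
  targets=[
    {"dx": -0.04,"dy": -0.04,"dz": 0,"spin": 0,"jaw": 0},
    {"dx": -0.04,"dy": -0.04,"dz": 0,"spin": 0,"jaw": 0},
    {"dx": -0.04,"dy": -0.04,"dz": 0,"spin": 0,"jaw": 0},
    {"dx": -0.04,"dy": -0.04,"dz": 0,"spin": 0,"jaw": 0},
    {"dx": -0.04,"dy": -0.04,"dz": 0,"spin": 0,"jaw": 0},
    {"dx": -0.04,"dy": -0.04,"dz": 0,"spin": 0,"jaw": 0},
    {"dx": -0.04,"dy": -0.04,"dz": 0,"spin": 0,"jaw": 0},
    {"dx": -0.04,"dy": -0.04,"dz": 0,"spin": 0,"jaw": 0},
    {"dx": -0.04,"dy": -0.04,"dz": 0,"spin": 0,"jaw": 0},
    {"dx": -0.04,"dy": -0.04,"dz": 0,"spin": 0,"jaw": 0},
    {"dx": 0,"dy": 0,"dz": 0,"spin": 0,"jaw": 0},
  ],
  newtons=60,
)

```text
time: 1.88
ee_pos: [0.5281, 0.0585, 0.2674]
tool_rot: [0.146, 0.989, 0.0, 0.001]
contact_force: [-0.6, 0.8, -0.8]
width: 0.003
```

step_arm(
  targets=[
    {"dx": -0.0365,"dy": -0.043,"dz": 0,"spin": 0,"jaw": 0},
    {"dx": -0.0365,"dy": -0.043,"dz": 0,"spin": 0,"jaw": 0},
    {"dx": 0,"dy": 0,"dz": 0.02,"spin": 0,"jaw": 0},
    {"dx": 0,"dy": 0,"dz": 0.02,"spin": 0,"jaw": 0},
    {"dx": 0,"dy": 0,"dz": 0.008,"spin": 0,"jaw": 0},
    {"dx": 0,"dy": 0,"dz": 0.006,"spin": 0,"jaw": 0},
    {"dx": 0,"dy": 0,"dz": 0.006,"spin": 0,"jaw": 0},
    {"dx": 0,"dy": 0,"dz": 0.006,"spin": 0,"jaw": 0},
  ],
)

```text
time: 2.88
ee_pos: [0.5756, -0.04, 0.2009]
tool_rot: [0.142, 0.99, 0.003, 0.002]
contact_force: [-0.2, 0.3, 1.0]
width: -0.001
```

step_arm(
  targets=[
    {"dx": 0.005,"dy": 0,"dz": 0.006,"spin": 0,"jaw": 0},
    {"dx": 0.006,"dy": 0,"dz": 0.006,"spin": 0,"jaw": 0},
    {"dx": 0.005,"dy": 0,"dz": 0.006,"spin": 0,"jaw": 0},
    {"dx": 0.005,"dy": 0,"dz": 0.006,"spin": 0,"jaw": 0},
  ],
)

```text
time: 3.38
ee_pos: [0.5553, -0.0334, 0.1762]
tool_rot: [0.142, 0.99, 0.003, 0.004]
contact_force: [1.8, 0.9, 1.9]
width: -0.002
```

step_arm(
  targets=[
    {"dx": 0.004,"dy": 0,"dz": 0.0065,"spin": 0,"jaw": 0},
    {"dx": 0.004,"dy": 0,"dz": 0.0065,"spin": 0,"jaw": 0},
    {"dx": 0.004,"dy": 0,"dz": 0.007,"spin": 0,"jaw": 0},
    {"dx": 0.003,"dy": 0,"dz": 0.007,"spin": 0,"jaw": 0},
  ],
)

```text
time: 3.88
ee_pos: [0.5405, -0.0286, 0.1479]
tool_rot: [0.142, 0.99, 0.003, 0.004]
contact_force: [-0.6, 0.3, 3.5]
width: -0.001
```

```bash
python3 - <<'E'
from h import *
s=cam('side'); im=s['color'][120:340,160:460]; cv2.imwrite('pics/a.png',cv2.resize(im,None,fx=2.5,fy=2.5)[:,:,::-1])
E
```

```text
(no output)
```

View pics/a.png

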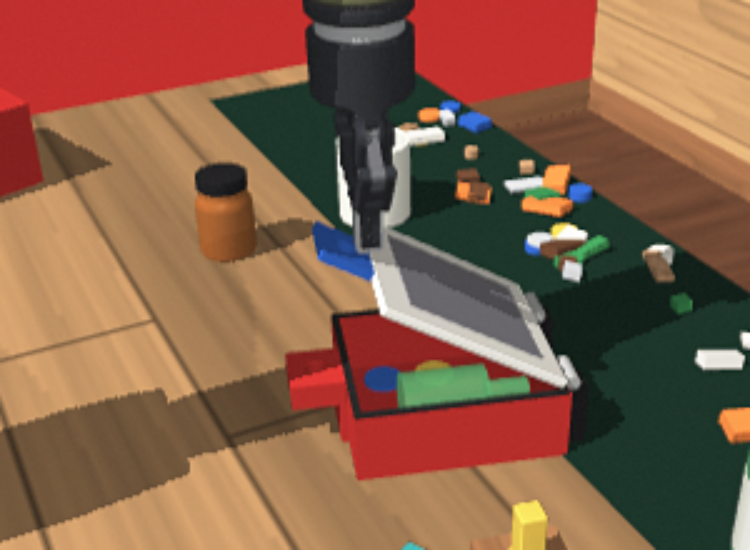

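The closed fingers (about (370,240) in the crop) rest on the lid edge next to the tab and the lid has come part of the way down. I'll continue along the arc.

step_arm(
  targets=[
    {"dx": 0.003,"dy": 0,"dz": 0.0075,"spin": 0,"jaw": 0},
    {"dx": 0.003,"dy": 0,"dz": 0.0075,"spin": 0,"jaw": 0},
    {"dx": 0.002,"dy": 0,"dz": 0.0075,"spin": 0,"jaw": 0},
    {"dx": 0.002,"dy": 0,"dz": 0.0075,"spin": 0,"jaw": 0},
    {"dx": 0.001,"dy": 0,"dz": 0.007,"spin": 0,"jaw": 0},
  ],
)

```text
time: 4.55
ee_pos: [0.5273, -0.0245, 0.1077]
tool_rot: [0.141, 0.99, 0.003, 0.002]
contact_force: [-1.2, 0.9, 6.6]
width: 0.006
```

step_arm(
  targets=[
    {"dx": 0,"dy": 0,"dz": 0.005,"spin": 0,"jaw": 0},
    {"dx": 0,"dy": 0,"dz": 0.004,"spin": 0,"jaw": 0},
    {"dx": 0,"dy": 0,"dz": 0,"spin": 0,"jaw": 0},
    {"dx": 0,"dy": 0,"dz": 0,"spin": 0,"jaw": 0},
    {"dx": 0,"dy": 0,"dz": -0.02,"spin": 0,"jaw": 0},
    {"dx": 0,"dy": 0,"dz": -0.05,"spin": 0,"jaw": 0},
    {"dx": 0,"dy": 0,"dz": -0.05,"spin": 0,"jaw": 0},
  ],
)

```text
time: 5.42
ee_pos: [0.5213, -0.025, 0.215]
tool_rot: [0.141, 0.99, 0.002, -0.006]
contact_force: [0.4, 0.4, -0.5]
width: 0.003
```

```bash
python3 - <<'E'
from h import *
print(arm.get_obs()['ee_pos'],arm.get_obs()['contact_force'])
s=cam('side'); P=pts(s); H,S,V=cv2.split(cv2.cvtColor(s['color'],cv2.COLOR_RGB2HSV))
hin=np.array([.676,-.077,.066]); ex=np.array([.956,-.292,0]); ey=np.array([.292,.956,0])
D=P-hin; a=-(D@ex); b=D@ey
m=(s['z_map']>0)&(a>.02)&(a<.165)&(abs(b)<.07)&(P[...,2]>.06)&(P[...,2]<.15)&(S<80)
A=np.c_[a[m],np.ones(m.sum())]; k,r,*_=np.linalg.lstsq(A,P[...,2][m],rcond=None); print('lid slope',np.arctan(k[0]),k,m.sum())
save(s,'side1')
E
```

```text
[ 0.52133369 -0.02497981  0.21499265] [ 0.41593917  0.39976541 -0.54222128]
lid slope 0.22642901296918966 [0.23037973 0.07245617] 2548
```

```bash
python3 - <<'E'
from h import *
hin=np.array([.676,-.077,.066]); ex=np.array([.956,-.292,0]); ey=np.array([.292,.956,0])
for n in ['side','top']:
    s=cam(n); P=pts(s); S=cv2.cvtColor(s['color'],cv2.COLOR_RGB2HSV)[...,1]
    D=P-hin; a=-(D@ex); b=D@ey
    m=(s['z_map']>0)&(a>.02)&(a<.165)&(abs(b)<.07)&(P[...,2]>.06)&(P[...,2]<.13)&(S<80)
    for lo in np.arange(.02,.165,.02):
        k=m&(a>lo)&(a<lo+.02); print(n,round(lo+.01,3),k.sum(),np.median(P[...,2][k]).round(4) if k.sum() else '')
    H=cv2.cvtColor(s['color'],cv2.COLOR_RGB2HSV)[...,0]
    t=(s['z_map']>0)&(H>100)&(H<125)&(S>150)&(a>.172)&(a<.212)&(abs(b)<.024)&(P[...,2]>.05)
    print('tab',t.sum(),np.median(P[...,2][t]),np.median(a[t]),np.median(b[t]))
E
```

```text
side 0.03 327 0.0795
side 0.05 345 0.084
side 0.07 350 0.0889
side 0.09 355 0.0934
side 0.11 352 0.0984
side 0.13 369 0.103
side 0.15 371 0.1069
side 0.17 95 0.1099
tab 271 0.1153017363367349 0.19167901133974796 -0.005092078265080976
top 0.03 425 0.0762
top 0.05 208 0.0809
top 0.07 34 0.0842
top 0.09 0 
top 0.11 0 
top 0.13 0 
top 0.15 0 
top 0.17 0 
tab 0 nan nan nan
  return _methods._mean(a, axis=axis, dtype=dtype,
  ret = ret.dtype.type(ret / rcount)
```

View pics/side1.png

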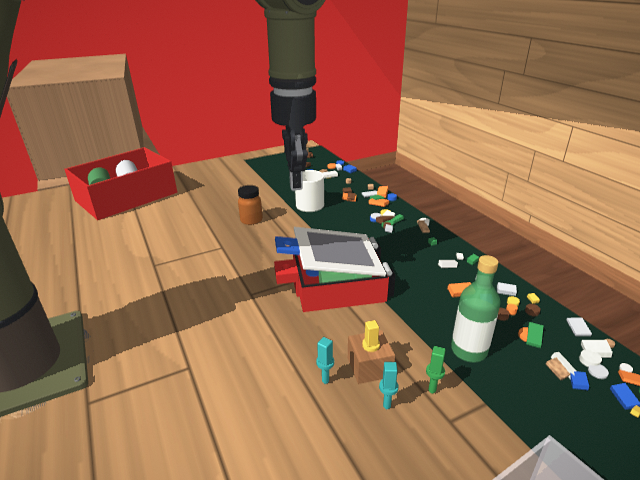

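The lid reads about 0.23 rad, higher than I expected: the tab is at z ≈ 0.115. I'll push it down again and measure while still in contact.

step_arm(
  targets=[
    {"dx": 0,"dy": 0,"dz": 0.05,"spin": 0,"jaw": 0},
    {"dx": 0,"dy": 0,"dz": 0.03,"spin": 0,"jaw": 0},
    {"dx": 0,"dy": 0,"dz": 0.01,"spin": 0,"jaw": 0},
    {"dx": 0,"dy": 0,"dz": 0.007,"spin": 0,"jaw": 0},
    {"dx": 0,"dy": 0,"dz": 0.007,"spin": 0,"jaw": 0},
    {"dx": 0,"dy": 0,"dz": 0.007,"spin": 0,"jaw": 0},
  ],
)

```text
time: 6.32
ee_pos: [0.5222, -0.025, 0.0999]
tool_rot: [0.141, 0.99, 0.002, -0.003]
contact_force: [0.3, -0.7, 0.0]
width: 0.003
```

```bash
cat >> h.py <<'E'
hin=np.array([.676,-.077,.066]); ex=np.array([.956,-.292,0]); ey=np.array([.292,.956,0])
def lid():
    s=cam('side'); P=pts(s); S=cv2.cvtColor(s['color'],cv2.COLOR_RGB2HSV)[...,1]
    D=P-hin; a=-(D@ex); b=D@ey
    m=(s['z_map']>0)&(a>.02)&(a<.12)&(abs(b)<.07)&(P[...,2]>.06)&(P[...,2]<.13)&(S<80)
    k=np.polyfit(a[m],P[...,2][m],1); o=arm.get_obs()
    print('lid',np.arctan(k[0]),k,o['time'],o['ee_pos'],o['contact_force']); return s
E
python3 - <<'E'
from h import *
s=lid()
im=s['color'][160:320,220:420]; cv2.imwrite('pics/b.png',cv2.resize(im,None,fx=3,fy=3)[:,:,::-1])
E
```

```text
lid 0.23019454566857486 [0.23434858 0.07211275] 6.375 [ 0.52168205 -0.0250181   0.09916253] [ 0.53037936  0.17981679 -0.92076324]
```

View pics/b.png

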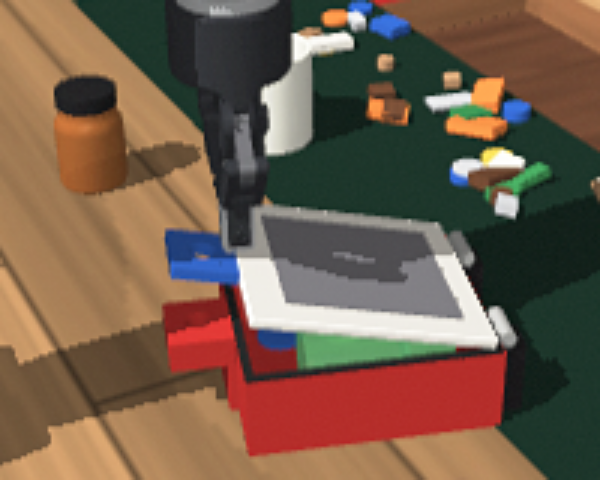

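```bash
python3 - <<'E'
from h import *
s=cam('side'); P=pts(s); o=arm.get_obs(); e=np.array(o['ee_pos'])
for d in (0,.017,.03): print(d,proj(s,e-[0,0,d]))
V=s['color'].max(-1)
for v in range(225,252,3):
    print(v,[(u,P[v,u].round(3).tolist(),int(V[v,u])) for u in (294,299,304)])
E
```

```text
0 (np.float64(299.41736022045325), np.float64(247.8473397401954))
0.017 (np.float64(299.7496556618197), np.float64(254.98190167075177))
0.03 (np.float64(299.9993650176933), np.float64(260.3432959071399))
225 [(294, [0.5, -0.056, 0.173], 54), (299, [0.506, -0.064, 0.176], 36), (304, [0.521, -0.053, 0.166], 38)]
228 [(294, [0.501, -0.052, 0.165], 42), (299, [0.51, -0.054, 0.163], 40), (304, [0.521, -0.053, 0.159], 49)]
231 [(294, [0.511, -0.028, 0.143], 140), (299, [0.518, -0.035, 0.144], 50), (304, [0.53, -0.033, 0.14], 141)]
234 [(294, [0.511, -0.027, 0.136], 138), (299, [0.517, -0.036, 0.139], 51), (304, [0.528, -0.035, 0.135], 136)]
237 [(294, [0.51, -0.029, 0.13], 137), (299, [0.517, -0.037, 0.133], 49), (304, [0.528, -0.036, 0.129], 135)]
240 [(294, [0.509, -0.029, 0.123], 138), (299, [0.516, -0.037, 0.126], 48), (304, [0.528, -0.035, 0.121], 137)]
243 [(294, [0.51, -0.026, 0.115], 130), (299, [0.519, -0.03, 0.114], 123), (304, [0.532, -0.024, 0.107], 153)]
246 [(294, [0.507, -0.033, 0.112], 184), (299, [0.517, -0.035, 0.111], 255), (304, [0.527, -0.035, 0.107], 231)]
249 [(294, [0.503, -0.043, 0.112], 203), (299, [0.513, -0.043, 0.109], 227), (304, [0.523, -0.045, 0.108], 240)]
```

```bash
python3 - <<'E'
from h import *
s=cam('side'); P=pts(s); t=cam('top')
for z in (.217,.2,.213,.24): print(z,proj(s,[.251,.572,z]))
m=(s['z_map']>0)
# table patches, block top
for (u,v) in [(150,300),(250,330),(284,268),(372,322),(325,345)]: print(u,v,P[v,u].round(3))
e=np.array(arm.get_obs()['ee_pos']); print(e)
# gripper pixels: depth points near ee xy
g=m&(np.linalg.norm(P[...,:2]-e[:2],axis=-1)<.025); z=P[...,2][g]; S=cv2.cvtColor(s['color'],cv2.COLOR_RGB2HSV)[...,1]
V=s['color'].max(-1); d=g&(V<160)&(S<90); print('dark finger z pct',np.percentile(P[...,2][d],[0,1,5,10]))
cv2.imwrite('pics/c.png',cv2.resize(s['color'][170:270,250:350],None,fx=6,fy=6,interpolation=cv2.INTER_NEAREST)[:,:,::-1])
E
```

```text
0.217 (np.float64(109.97240773393267), np.float64(129.00736331622858))
0.2 (np.float64(111.63887079261346), np.float64(135.287885163527))
0.213 (np.float64(110.36676964926724), np.float64(130.49362405996322))
0.24 (np.float64(107.67743976066038), np.float64(120.358148789747))
150 300 [0.23  0.079 0.003]
250 330 [ 0.382 -0.098  0.001]
284 268 [ 0.491 -0.012  0.053]
372 322 [ 0.534 -0.274  0.097]
325 345 [ 0.447 -0.28   0.092]
[ 0.52194184 -0.02502978  0.1000921 ]
dark finger z pct [0.0614899  0.06257908 0.06451916 0.10628481]
```

View pics/c.png

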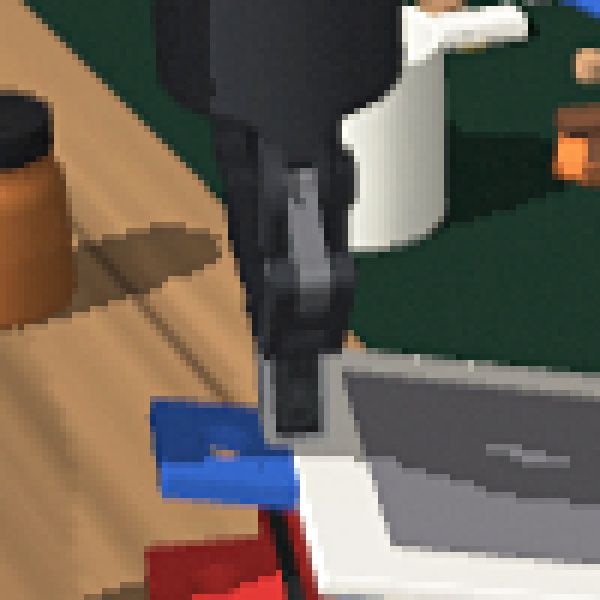

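The fingers are only just touching the lid. The pad tips show at z ≈ 0.11 while the reported TCP is 0.100, so the real tip is about 27 mm higher than the reported height implies; x and y agree. I'll trust the camera and keep pushing.

step_arm(
  targets=[
    {"dx": 0,"dy": 0,"dz": 0.006,"spin": 0,"jaw": 0},
    {"dx": 0,"dy": 0,"dz": 0.006,"spin": 0,"jaw": 0},
    {"dx": 0,"dy": 0,"dz": 0.006,"spin": 0,"jaw": 0},
  ],
)

```text
time: 6.9
ee_pos: [0.5206, -0.0244, 0.0832]
tool_rot: [0.141, 0.99, 0.002, -0.004]
contact_force: [-2.5, 1.5, 7.2]
width: -0.001
```

```bash
python3 -c "
from h import *
lid()"
```

```text
lid 0.15343610609482242 [0.15465165 0.07188482] 6.95 [ 0.52043507 -0.02434821  0.08258981] [-2.17181219  0.63186422  4.93256617]
```

Confirmed: the lid is at 0.153 and falls with the tool. A little lower, then hold.

step_arm(
  targets=[
    {"dx": 0,"dy": 0,"dz": 0.005,"spin": 0,"jaw": 0},
    {"dx": 0,"dy": 0,"dz": 0.005,"spin": 0,"jaw": 0},
    {"dx": 0,"dy": 0,"dz": 0.004,"spin": 0,"jaw": 0},
    {"dx": 0,"dy": 0,"dz": 0.002,"spin": 0,"jaw": 0},
    {"dx": 0,"dy": 0,"dz": 0,"spin": 0,"jaw": 0},
    {"dx": 0,"dy": 0,"dz": 0,"spin": 0,"jaw": 0},
    {"dx": 0,"dy": 0,"dz": -0.02,"spin": 0,"jaw": 0},
    {"dx": 0,"dy": 0,"dz": -0.05,"spin": 0,"jaw": 0.6},
    {"dx": 0,"dy": 0,"dz": -0.05,"spin": 0,"jaw": 0.6},
  ],
)

```text
time: 8.07
ee_pos: [0.518, -0.0244, 0.1872]
tool_rot: [0.141, 0.99, 0.001, -0.008]
contact_force: [1.5, 0.8, -0.4]
width: 0.417
```

```bash
python3 - <<'E'
from h import *
s=lid(); P=pts(s)
u0=np.arange(640)[None];v0=np.arange(480)[:,None]
H,S,V=cv2.split(cv2.cvtColor(s['color'],cv2.COLOR_RGB2HSV))
y=(H>22)&(H<34)&(S>150)&(V>100)&(u0>355)&(u0<390)&(v0>315)&(v0<355)&(s['z_map']>0)
q=P[y]; t=q[q[:,2]>np.percentile(q[:,2],98)-.006]; print('side knob top',t.mean(0),len(t),cv2.minAreaRect(t[:,:2].astype(np.float32)))
k=q[(q[:,2]<.092)&(q[:,2]>.064)]; # side faces: normals
print(k.mean(0),len(k))
E
```

```text
lid 0.1099468192021688 [0.110392   0.07182956] 8.125 [ 0.52179859 -0.02423328  0.19314887] [1.71720354 0.08792996 4.81174989]
side knob top [ 0.52974571 -0.27923179  0.09666807] 89 ((0.5306506156921387, -0.2786959409713745), (0.017477547749876976, 0.01774054951965809), 73.16403198242188)
[ 0.52650311 -0.28226015  0.07671359] 119
```

step_arm(
  targets=[
    {"dx": -0.0166,"dy": -0.048,"dz": 0,"spin": 0,"jaw": 0.6},
    {"dx": -0.0166,"dy": -0.048,"dz": 0,"spin": 0,"jaw": 0.6},
    {"dx": -0.0166,"dy": -0.048,"dz": 0,"spin": 0,"jaw": 0.6},
    {"dx": -0.0166,"dy": -0.048,"dz": 0,"spin": 0,"jaw": 0.6},
    {"dx": -0.0166,"dy": -0.048,"dz": 0,"spin": 0,"jaw": 0.6},
    {"dx": 0,"dy": 0,"dz": 0,"spin": 0,"jaw": 0.6},
  ],
)

```text
time: 8.88
ee_pos: [0.539, -0.2856, 0.1929]
tool_rot: [0.139, 0.99, 0.002, 0.002]
contact_force: [-0.2, -0.4, -0.3]
width: 0.601
```

```bash
python3 - <<'E'
from h import *
o=arm.get_obs(); e=np.array(o['ee_pos']); print(e,o['tool_rot'],o['width'])
d=np.array([.531,-.2785,0])-e; print('dx',-d@ex,'dy',d@ey)
s=cam('side'); print('tip if +.01',proj(s,e+[0,0,.01]), proj(s,e-[0,0,.017]))
cv2.imwrite('pics/d.png',cv2.resize(s['color'][180:430,270:520],None,fx=2.4,fy=2.4)[:,:,::-1])
E
```

```text
[ 0.53901224 -0.28561341  0.19285775] [0.13934111 0.99024101 0.00193676 0.00174603] 0.6011524877735096
dx 0.009736821414915336 dy 0.004460846061314039
tip if +.01 (np.float64(382.878761551102), np.float64(270.1022916003758)) (np.float64(381.81352860688446), np.float64(285.0542063729571))
```

View pics/d.png

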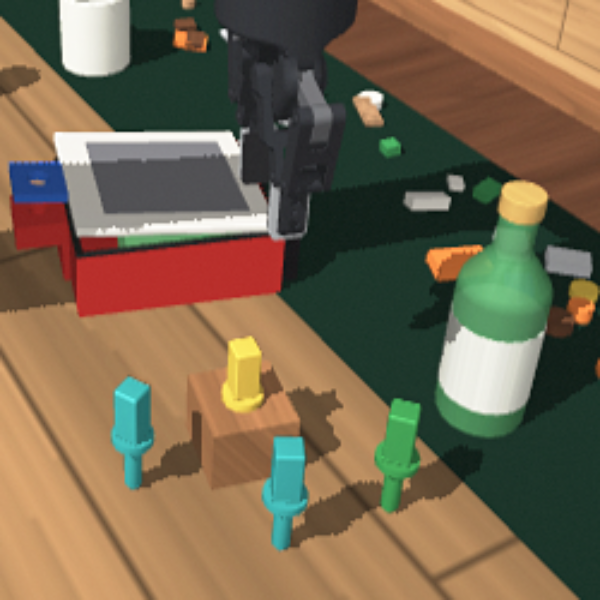

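The pads straddle a point just past the knob: pad tips at about (285,235) and (255,182) in the crop, yellow knob top at (244,345). I'll correct x and y and go partway down.

step_arm(
  targets=[
    {"dx": 0.0097,"dy": 0.0045,"dz": 0,"spin": -1.5,"jaw": 0.6},
    {"dx": 0,"dy": 0,"dz": 0.04,"spin": 0,"jaw": 0.6},
    {"dx": 0,"dy": 0,"dz": 0.035,"spin": 0,"jaw": 0.6},
    {"dx": 0,"dy": 0,"dz": 0.02,"spin": 0,"jaw": 0.6},
    {"dx": 0,"dy": 0,"dz": 0,"spin": 0,"jaw": 0.6},
  ],
)

```text
time: 9.55
ee_pos: [0.5317, -0.2626, 0.0967]
tool_rot: [0.115, 0.993, 0.006, 0.002]
contact_force: [-0.9, -0.4, 0.1]
width: 0.601
```

```bash
python3 - <<'E'
from h import *
o=arm.get_obs(); e=np.array(o['ee_pos']); print(e,o['tool_rot'],o['width'])
d=np.array([.531,-.2785,0])-e; print('dx',-d@ex,'dy',d@ey)
s=cam('side'); 
cv2.imwrite('pics/e.png',cv2.resize(s['color'][250:400,310:460],None,fx=4,fy=4)[:,:,::-1])
E
```

```text
[ 0.53167537 -0.26260088  0.09667738] [0.11533609 0.9933057  0.00621614 0.00165577] 0.6009886407849165
dx -0.003996885667978893 dy -0.01539676861850329
```

View pics/e.png

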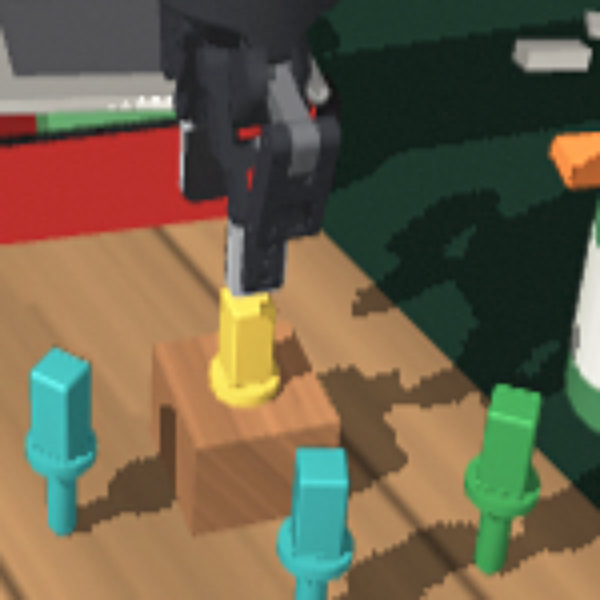

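step_arm(
  targets=[
    {"dx": -0.003,"dy": -0.0157,"dz": 0,"spin": 0,"jaw": 0.6},
    {"dx": 0,"dy": 0,"dz": 0,"spin": 0,"jaw": 0.6},
    {"dx": 0,"dy": 0,"dz": 0,"spin": 0,"jaw": 0.6},
  ],
)

```text
time: 9.98
ee_pos: [0.5334, -0.2802, 0.1004]
tool_rot: [0.115, 0.993, 0.005, 0.005]
contact_force: [0.3, -0.2, -0.1]
width: 0.595
```

step_arm(
  targets=[
    {"dx": 0.0027,"dy": 0.001,"dz": 0.015,"spin": 0,"jaw": 0.6},
    {"dx": 0,"dy": 0,"dz": 0.015,"spin": 0,"jaw": 0.6},
    {"dx": 0,"dy": 0,"dz": 0.01,"spin": 0,"jaw": 0.6},
    {"dx": 0,"dy": 0,"dz": 0,"spin": 0,"jaw": 0.6},
  ],
)

```text
time: 10.48
ee_pos: [0.5307, -0.2775, 0.0571]
tool_rot: [0.115, 0.993, 0.006, 0.004]
contact_force: [0.1, -0.7, 0.4]
width: 0.601
```

```bash
python3 - <<'E'
from h import *
o=arm.get_obs(); e=np.array(o['ee_pos']); print(e,o['tool_rot'],o['contact_force'])
s=cam('side'); 
cv2.imwrite('pics/f.png',cv2.resize(s['color'][250:380,320:450],None,fx=4.5,fy=4.5)[:,:,::-1])
E
```

```text
[ 0.53068441 -0.27747311  0.05706395] [0.1147503  0.99336893 0.00567339 0.00428411] [ 0.10782707 -0.74655365  0.39646882]
```

View pics/f.png

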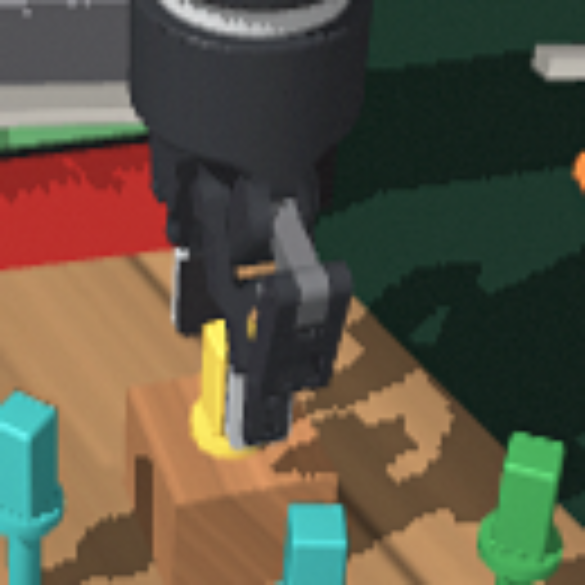

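The knob sits between the pads (knob at (215,380), near pad tip at (260,440)). I'll go down 7 mm, close and lift.

step_arm(
  targets=[
    {"dx": 0,"dy": 0,"dz": 0.007,"spin": 0,"jaw": 0.6},
    {"dx": 0,"dy": 0,"dz": 0,"spin": 0,"jaw": 0.3},
    {"dx": 0,"dy": 0,"dz": 0,"spin": 0,"jaw": 0.1},
    {"dx": 0,"dy": 0,"dz": 0,"spin": 0,"jaw": 0},
    {"dx": 0,"dy": 0,"dz": 0,"spin": 0,"jaw": 0},
    {"dx": 0,"dy": 0,"dz": 0,"spin": 0,"jaw": 0},
  ],
  newtons=80,
)

```text
time: 11.28
ee_pos: [0.5321, -0.278, 0.0513]
tool_rot: [0.115, 0.993, 0.005, 0.006]
contact_force: [-0.1, 0.3, -0.1]
width: 0.203
```

step_arm(
  targets=[
    {"dx": 0,"dy": 0,"dz": -0.01,"spin": 0,"jaw": 0},
    {"dx": 0,"dy": 0,"dz": -0.025,"spin": 0,"jaw": 0},
    {"dx": 0,"dy": 0,"dz": -0.04,"spin": 0,"jaw": 0},
    {"dx": 0,"dy": 0,"dz": -0.04,"spin": 0,"jaw": 0},
    {"dx": 0,"dy": 0,"dz": -0.015,"spin": 0,"jaw": 0},
    {"dx": 0,"dy": 0,"dz": 0,"spin": 0,"jaw": 0},
  ],
)

```text
time: 12.02
ee_pos: [0.53, -0.279, 0.1868]
tool_rot: [0.115, 0.993, 0.005, 0.006]
contact_force: [-0.6, -0.4, -0.9]
width: 0.198
```

```bash
cat >> h.py <<'E'
def pin():
    """rows of visible pin below the fingers in the side view, centre of each z slice (surface facing camera)"""
    s=cam('side'); P=pts(s); o=arm.get_obs(); e=np.array(o['ee_pos'])
    H,S,V=cv2.split(cv2.cvtColor(s['color'],cv2.COLOR_RGB2HSV))
    y=(H>20)&(H<36)&(S>140)&(V>90)&(s['z_map']>0)&(np.linalg.norm(P[...,:2]-e[:2],axis=-1)<.04)
    print('ee',e.round(4),'rot',np.round(o['tool_rot'],4),'F',o['contact_force'].round(1),'w',round(o['width'],3))
    a=np.argwhere(y)[:,::-1]; print('yellow px',a.min(0),a.max(0),'z',P[y][:,2].min(),P[y][:,2].max())
    return s,P,y,e
E
python3 - <<'E'
from h import *
s,P,y,e=pin()
v,u=np.argwhere(y).mean(0); u,v=int(u),int(v); print(u,v)
cv2.imwrite('pics/g.png',cv2.resize(s['color'][v-50:v+60,u-60:u+60],None,fx=5,fy=5,interpolation=cv2.INTER_NEAREST)[:,:,::-1])
for d in (0,.03,.06,.073): print(d,np.array(proj(s,e-[0,0,d]))-[u-60,v-50])
E
```

```text
ee [ 0.5296 -0.2789  0.186 ] rot [0.1146 0.9934 0.0054 0.0051] F [-0.1 -0.4  0.8] w 0.198
yellow px [365 250] [383 283] z 0.18704160917004775 0.24625550163610777
371 273
0 [63.23219422 55.87015222]
0.03 [62.27144938 71.98145231]
0.06 [61.35449627 87.35838288]
0.073 [60.97000287 93.80618088]
```

View pics/g.png

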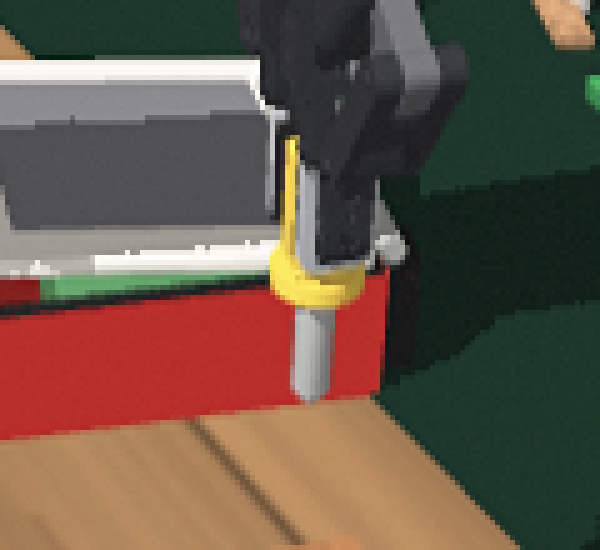

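Pin held upright. The tip at (310,400) in the crop matches a tip straight under the TCP, 46 mm below the reported z. Next I'll locate the tab hole in both views.

```bash
python3 - <<'E'
from h import *
lid()
hp=hin-ex*.192
for n in ('side','top'):
    c=cam(n); H,S,V=cv2.split(cv2.cvtColor(c['color'],cv2.COLOR_RGB2HSV))
    u,v=proj(c,[hp[0],hp[1],.091]); print(n,'pred',u,v)
    b=((H>100)&(H<125)&(S>140)).astype(np.uint8)
    w=np.zeros_like(b); r=35; U,Vv=int(u),int(v); w[Vv-r:Vv+r,U-r:U+r]=b[Vv-r:Vv+r,U-r:U+r]
    cs,hi=cv2.findContours(w,cv2.RETR_CCOMP,cv2.CHAIN_APPROX_NONE)
    for k,h in zip(cs,hi[0]):
        if cv2.contourArea(k)>8:
            (x,y)=cv2.boundingRect(k)[:2]; bb=cv2.boundingRect(k); m=cv2.moments(k); x,y=m['m10']/m['m00'],m['m01']/m['m00']
            print(' inner' if h[3]>=0 else ' outer',m['m00'],(x,y),bb,ray(c,x,y,.091).round(4), ray(c,x,y,.087).round(4))
E
```

```text
lid 0.10769065315101327 [0.1081089  0.07209754] 12.125 [ 0.52905347 -0.27858878  0.18512963] [ 0.6256736   0.72348282 -0.58951793]
side pred 285.35807166319483 254.24265076928117
 outer 319.0 (285.4247648902821, 255.52716823406476) (274, 247, 24, 18) [ 0.4907 -0.0252  0.091 ] [ 0.4929 -0.0196  0.087 ]
 inner 23.5 (285.3333333333333, 255.70212765957447) (281, 254, 9, 5) [ 0.4903 -0.0257  0.091 ] [ 0.4925 -0.0201  0.087 ]
top pred 320.06869383359594 304.9743370954988
 outer 628.0 (319.5541401273885, 304.20382165605093) (303, 289, 34, 31) [ 0.4938 -0.02    0.091 ] [ 0.4937 -0.02    0.087 ]
 inner 96.0 (319.8020833333333, 304.2447916666667) (314, 299, 13, 12) [ 0.4937 -0.0204  0.091 ] [ 0.4936 -0.0204  0.087 ]
```

step_arm(
  targets=[
    {"dx": 0.0157,"dy": 0.0406,"dz": 0,"spin": 0,"jaw": 0},
    {"dx": 0.0157,"dy": 0.0406,"dz": 0,"spin": 0,"jaw": 0},
    {"dx": 0.0157,"dy": 0.0406,"dz": 0,"spin": 0,"jaw": 0},
    {"dx": 0.0157,"dy": 0.0406,"dz": 0,"spin": 0,"jaw": 0},
    {"dx": 0.0157,"dy": 0.0406,"dz": 0,"spin": 0,"jaw": 0},
    {"dx": 0.01,"dy": 0.03,"dz": 0,"spin": 0,"jaw": 0},
    {"dx": 0,"dy": 0,"dz": 0,"spin": 0,"jaw": 0},
    {"dx": 0,"dy": 0,"dz": 0,"spin": 0,"jaw": 0},
  ],
)

```text
time: 13.22
ee_pos: [0.4901, -0.0243, 0.1778]
tool_rot: [0.115, 0.993, 0.006, -0.005]
contact_force: [-0.1, 0.2, 0.3]
width: 0.198
```

step_arm(
  targets=[
    {"dx": -0.002,"dy": 0.0046,"dz": 0.01,"spin": 0,"jaw": 0},
    {"dx": 0,"dy": 0,"dz": 0.01,"spin": 0,"jaw": 0},
    {"dx": 0,"dy": 0,"dz": 0.005,"spin": 0,"jaw": 0},
    {"dx": 0,"dy": 0,"dz": 0,"spin": 0,"jaw": 0},
    {"dx": 0,"dy": 0,"dz": 0,"spin": 0,"jaw": 0},
  ],
)

```text
time: 13.85
ee_pos: [0.4926, -0.0232, 0.1497]
tool_rot: [0.118, 0.993, 0.005, -0.006]
contact_force: [-0.5, -0.2, 0.4]
width: 0.2
```

```bash
python3 - <<'E'
from h import *
s,P,y,e=pin()
cv2.imwrite('pics/i.png',cv2.resize(s['color'][190:290,235:335],None,fx=6,fy=6,interpolation=cv2.INTER_NEAREST)[:,:,::-1])
print('tip pred',(np.array(proj(s,e-[0,0,.046]))-[235,190])*6,'hole',(np.array(proj(s,[.4937,-.0204,.091]))-[235,190])*6)
E
```

```text
ee [ 0.4927 -0.0232  0.1497] rot [ 0.1179  0.993   0.0054 -0.0057] F [-1.7  0.4 -0.4] w 0.199
yellow px [277 225] [290 232] z 0.1493493520530622 0.15917559263654185
tip pred [303.21940453 356.05359261] hole [304.99490102 383.68571045]
```

View pics/i.png

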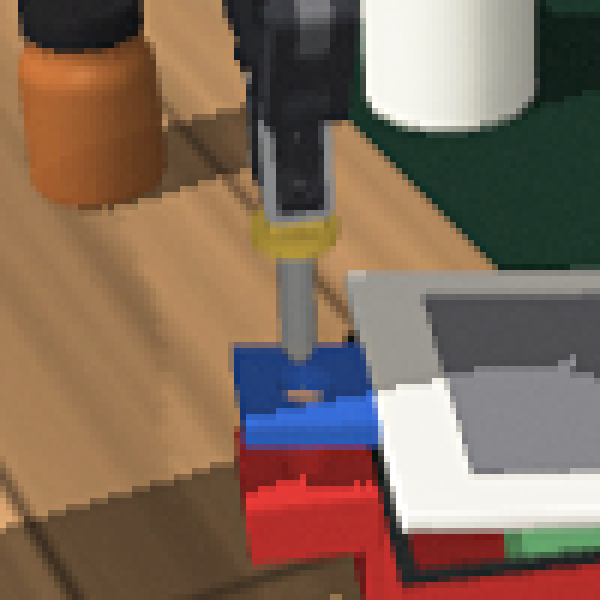

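Tip at (299,358) above the tab hole at (303,395), about 3 mm off in y. I'll correct that, then go down.

step_arm(
  targets=[
    {"dx": -0.0007,"dy": 0.003,"dz": 0,"spin": 0,"jaw": 0},
    {"dx": 0,"dy": 0,"dz": 0,"spin": 0,"jaw": 0},
    {"dx": 0,"dy": 0,"dz": 0,"spin": 0,"jaw": 0},
  ],
)

```text
time: 14.28
ee_pos: [0.4946, -0.0201, 0.1504]
tool_rot: [0.118, 0.993, 0.006, -0.005]
contact_force: [0.8, 0.4, -0.1]
width: 0.198
```

step_arm(
  targets=[
    {"dx": 0.0005,"dy": 0,"dz": 0.006,"spin": 0,"jaw": 0},
    {"dx": 0,"dy": 0,"dz": 0.006,"spin": 0,"jaw": 0},
    {"dx": 0,"dy": 0,"dz": 0.006,"spin": 0,"jaw": 0},
    {"dx": 0,"dy": 0,"dz": 0.006,"spin": 0,"jaw": 0},
    {"dx": 0,"dy": 0,"dz": 0,"spin": 0,"jaw": 0},
  ],
)

```text
time: 14.9
ee_pos: [0.4935, -0.0197, 0.1243]
tool_rot: [0.118, 0.993, 0.005, -0.005]
contact_force: [1.0, 0.7, -0.6]
width: 0.199
```

```bash
python3 -c "
from h import *
pin(); lid()"
```

```text
ee [ 0.4937 -0.0197  0.1245] rot [ 0.1178  0.993   0.0055 -0.0052] F [ 1.6  0.2 -1.3] w 0.2
yellow px [277 236] [291 242] z 0.12454460254932065 0.13288397195310647
lid 0.10992903255703847 [0.11037399 0.07181282] 15.0 [ 0.49387827 -0.0196499   0.12477826] [ 0.33888801  0.10892525 -0.17825757]
```

step_arm(
  targets=[
    {"dx": 0.0007,"dy": -0.0003,"dz": 0.005,"spin": 0,"jaw": 0},
    {"dx": 0,"dy": 0,"dz": 0.005,"spin": 0,"jaw": 0},
    {"dx": 0,"dy": 0,"dz": 0.005,"spin": 0,"jaw": 0},
    {"dx": 0,"dy": 0,"dz": 0.005,"spin": 0,"jaw": 0},
    {"dx": 0,"dy": 0,"dz": 0.005,"spin": 0,"jaw": 0},
    {"dx": 0,"dy": 0,"dz": 0,"spin": 0,"jaw": 0},
  ],
)

```text
time: 15.75
ee_pos: [0.4931, -0.0194, 0.0982]
tool_rot: [0.118, 0.993, 0.006, -0.005]
contact_force: [-0.0, -0.1, -0.5]
width: 0.198
```

```bash
python3 -c "
from h import *
pin(); lid()"
```

```text
ee [ 0.4933 -0.0194  0.0984] rot [ 0.1178  0.993   0.0057 -0.0045] F [ 0.  -0.8 -0.2] w 0.194
yellow px [278 247] [291 254] z 0.09634463997223314 0.10704003010399177
lid 0.11098727472419208 [0.11144525 0.07177801] 15.85 [ 0.4933681  -0.01945792  0.09851913] [ 0.91346809  0.40441603 -1.16881096]
```

The tip is inside the case hole with no force. Continuing down.

step_arm(
  targets=[
    {"dx": 0.0003,"dy": -0.0003,"dz": 0.005,"spin": 0,"jaw": 0},
    {"dx": 0,"dy": 0,"dz": 0.005,"spin": 0,"jaw": 0},
    {"dx": 0,"dy": 0,"dz": 0.005,"spin": 0,"jaw": 0},
    {"dx": 0,"dy": 0,"dz": 0.004,"spin": 0,"jaw": 0},
  ],
)

```text
time: 16.35
ee_pos: [0.4922, -0.0193, 0.0797]
tool_rot: [0.118, 0.993, 0.006, -0.004]
contact_force: [-1.7, -0.3, 5.2]
width: 0.197
```

```bash
python3 -c "
from h import *
pin(); lid()"
```

```text
ee [ 0.4922 -0.0192  0.0793] rot [ 0.1177  0.993   0.0056 -0.0046] F [-0.2  0.1  2. ] w 0.192
yellow px [278 255] [291 262] z 0.07947521671741453 0.08937585309709095
lid 0.042169097676630074 [0.04219411 0.0720041 ] 16.45 [ 0.49223107 -0.01924158  0.07939026] [-0.32826854 -0.39088966  0.05863377]
```

step_arm(
  targets=[
    {"dx": 0,"dy": -0.0005,"dz": 0.003,"spin": 0,"jaw": 0},
    {"dx": 0,"dy": 0,"dz": 0.003,"spin": 0,"jaw": 0},
    {"dx": 0,"dy": 0,"dz": 0.002,"spin": 0,"jaw": 0},
  ],
)

```text
time: 16.82
ee_pos: [0.4919, -0.0192, 0.0718]
tool_rot: [0.118, 0.993, 0.006, -0.004]
contact_force: [-1.5, 0.2, 5.8]
width: 0.196
```

```bash
python3 -c "
from h import *
pin(); lid()"
```

```text
ee [ 0.492  -0.0192  0.0717] rot [ 0.1175  0.993   0.0058 -0.0043] F [-1.9 -0.2  4.4] w 0.197
yellow px [278 258] [291 265] z 0.07137338075963595 0.0810045967643983
lid 0.007426026566577001 [0.00742616 0.0719142 ] 16.925 [ 0.49195088 -0.019179    0.07168886] [-0.40892251 -0.21891342  2.92621632]
```

step_arm(
  targets=[
    {"dx": 0,"dy": -0.0003,"dz": 0.0015,"spin": 0,"jaw": 0},
    {"dx": 0,"dy": 0,"dz": 0.0015,"spin": 0,"jaw": 0},
  ],
)

```text
time: 17.18
ee_pos: [0.4919, -0.0191, 0.0705]
tool_rot: [0.117, 0.993, 0.006, -0.004]
contact_force: [-4.9, 0.5, 27.7]
width: 0.198
```

```bash
python3 -c "
from h import *
pin(); lid()"
```

```text
ee [ 0.4919 -0.0192  0.0706] rot [ 0.1173  0.9931  0.0057 -0.0036] F [-4.  -0.2 20.1] w 0.198
yellow px [278 259] [291 265] z 0.07119431537440735 0.07843989598922285
lid 0.0033499966583489566 [0.00335001 0.07189769] 17.275 [ 0.49194829 -0.01914398  0.07056564] [-4.06518182 -0.06075276 19.92357698]
```

```bash
python3 - <<'E'
from h import *
lid(); s=lid(); 
cv2.imwrite('pics/j.png',cv2.resize(s['color'][190:310,230:400],None,fx=4,fy=4,interpolation=cv2.INTER_NEAREST)[:,:,::-1])
E
```

```text
lid 0.0024123069737664363 [0.00241231 0.07195242] 17.325 [ 0.49192889 -0.01917477  0.0705803 ] [-4.28364812  0.47520014 19.32283564]
lid 0.0017304405735215594 [0.00173044 0.07202959] 17.375 [ 0.49191563 -0.01917319  0.07057029] [-3.70846717  0.89528405 20.06014573]
```

View pics/j.png

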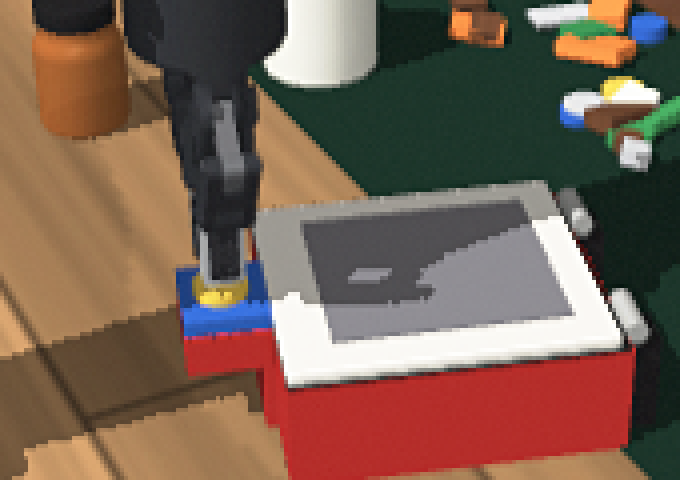

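The collar sits on the tab at (222,292) in the crop, the lid is level, and the push holds steady at about 20 N. Handing in.

```bash
python3 -c "
from h import *
print(arm.finish_job())"
```

```text
the job is handed in; nothing more can be done
None
```

I swung the lid down to about 0.11 rad and took the yellow-knobbed pin from its stand. I then pushed it through both holes until its collar sat on the tab, and handed in still gripping it and pressing down. No verdict was reported.

**Last checks:**
- **Lid:** it measured about 0.002 rad, so it is shut.
- **Push:** it held steady at about 20 N at the wrist. The highest reading was about 28 N, just as the lid met its stop, against the 40 N limit.
- **Pin:** I could not see the tip at the end. From the tool's position it is about 1 mm from the hole's axis and about 25 mm above the table. The tool, and so the pin, is upright within about 0.015 rad.
- **Time:** the job was handed in at about 17 s.
- **Jar, bottle and mug:** I never touched them. I did not measure their positions at the end; the jar and the visible part of the mug looked undisturbed in the last picture.

**Disagreements:**
- **Tool height:** the reported tool height was about 27–29 mm lower than the camera and contact showed. My first push therefore left the lid at about 0.23 rad, and I had to push again. After that I took heights from the camera.
- **Sideways move:** one move over the stand overshot by about 16 mm, and I corrected it before gripping.

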